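Right the toppled bottle and hold the chill box cover just below its balance point

ROBOT

A 6-joint arm with a two-finger parallel gripper is mounted at the origin on a cart in front of the work surface, level with it; the furniture and walls round the work are solid. World frame = base frame: x ahead of the robot, y to its left, z up, the work surface at z = 0. Lengths are in m, angles in rad, forces in N, time in s.
With the tool pointing down it reaches from about 0.375 to 0.975 m from the base axis. Payload 3.8 kg.
Tool frame: the origin (TCP) lies where the fingers leave the gripper's body, on its centre line; the fingertips stand manip.tips_ahead ahead of it and the grasp point (between the pads) lies 45 mm ahead of it (manip.tips_ahead is the distance from the TCP to the fingertips, in m); z points along the fingers, y is the line along which they close (so a half turn about z gives the same grasp; the last joint's range is limited). The gripper opens to 88 mm and grips with 3 to 60 N. Pads are 18 mm wide; open, the fingers measure 123 mm over their backs; the gripper's body (75 mm by 187 mm) begins 45 mm behind the grasp point.
Start: joints at [-1.255, 0.264, 1.604, -0, 1.274, -0.037], TCP at [0.233, -0.633, 0.303] pointing down, gripper open.
Joint ranges: [-2.63, 2.63], [-0.94, 2.18], [0.31, 2.57], [-1.31, 4.45], [0, 2.66], [-2.55, 2.55]. Speed limits (rad/s): [2.57, 2.57, 3.14, 3.14, 3.14, 3.14].

INTERFACE

Orientations are given as a rotation vector (axis times angle).
In Python, from workcell import get_obs, camera, ticket, nets, manip gives the robot as it stands.
- The arm moves only by the shell command python3 -m inch 'ROWS' [FORCE]. ROWS is JSON, a list of rows, each an object of numbers: "tx", "ty", "tz": the shift along the tool's x, y, z each as a share of 0.12 m, from -1 to 1; "ax", "ay", "az": the turn, a rotation vector about the tool's x, y, z each as a share of 2 pi rad, from -1 to 1; "claw": the opening, from 0 (shut) to 1 (fully open). A call has 1 to 5 rows; each row is the pose to reach, as a shift and turn from the pose commanded when the call began, along the tool's axes at that moment, turning the shorter way round; what a row does not reach only later rows make up. A row lasts 1/8 s, in which the tool goes at most 62.5 mm and 10.7 degrees, less where a joint would pass 70% of its speed; a pose out of reach is approached as far as the arm can. A call with a number of a shift or a turn outside -1 to 1 is refused whole. A call with a gripper value outside its range is refused whole. The fingers move at their own pace and stop on an object; FORCE is the grip in N (left out, the last holds). Time passes only in rows, so rows that repeat a pose let the fingers close. It gives the time, the measured TCP pose, the force, the opening and the grip force at its end, in the units of the state.
- get_obs(): the state, without advancing time (a new reading comes with each control period).
- camera(name): name is "scene" or "top" or "wrist"; returns a dict with "color" (420x560x3 uint8, blue, green, red), "mtx" (3x3 intrinsics, pixels), "extrinsics" (4x4, takes a point from world to camera coordinates). Camera axes: x right, y up, looking along -z (the intrinsics and any distortion apply to the point x, -y, -z); pixel columns grow to the right and rows downward; lengths in m; the calibration is good to about 2 mm. A picture is of the moment at which its call begins. There is no depth.
- ticket.sign_off(): hands the job in; it is judged then, once.
Trained networks look in a picture, given as the dict that the camera call returned (one of the last four; its "shot" number tells which), for a name from the list of things; names that differ only in an ending like _2 or _b are one class to them, and where a whole thing is asked for, a point or a joint stands for the part that bears it (a point fixed in the world has none). Each returns a list of dicts, best first, with "score" (0 to 1); they miss things now and then, are a little off and sometimes report something else, mostly with a low value. They report only what shows in the picture. A call takes as long as a camera call. They do not tell look-alikes from the thing itself.
- nets.regions_of(picture, target): "pixels" (420x560 bool, what is visible of it) and "pixel" ([column, row] in pixels, amid what is visible of it).
The state is a dict: "time": time; "qpos": joint angles; "dq": joint speeds; "effort": joint torques, N m; "eef_pos": TCP position; "ee_rot": TCP orientation; "wrist_force": force on the tool from outside, world axes, zero at the start; "torque": the same for the moment, N m; "gripper_width": finger opening in m; "gripper_force": force on a finger pad.
Only numpy, scipy, OpenCV 4.12 (cv2) and the standard library are available. Lean on these libraries where they do the work, as an engineer would, in place of code of your own. Each camera call takes 0.05 s, during which the arm holds its last target. There are 200 camera calls.

TASK

The row of bottles is waiting to be loaded into the chill box, but the black-capped one has toppled: stand it upright on its empty ring in the lane and let go of it, without upsetting the two bottles beside it. Then lift the sprung cover of the chill box a little past its balance point, where the spring takes over, without letting it swing wide open, and ease it back to hold it just below the balance point, about 10 degrees under it, so that I can load. Finish while still holding the cover there; leave the timer and the beaker alone.

Things in the scene. Friction and masses are not known exactly. Their poses are not given: they have to be found in the camera images.
- bottle_black: Toppled reagent bottle with a black screw cap, about 0.1 kg: body 43 mm in diameter and 54 mm long, cap 25 mm in diameter and 28 mm long, 82 mm in all. Origin at the centre of its base, +z along its axis towards the cap. At the start it lies on its side on the lane mat, cap to the left (roughly +y), with its base near the empty ring.
- bottle_near: Standing bottle of the same size with a green cap and blue label band; origin at the centre of its base, +z up. It stands on one of the rings and stays there.
- bottle_far: Standing bottle of the same size with a green cap and pink contents; origin at the centre of its base, +z up. It stands on one of the rings and stays there.
- lane: Grey rubber mat fixed to the worktop, 250 (its x) x 130 (its y) x 3 mm, with two yellow lane lines along x and three white rings (49 mm across) in a row along its x, 75 mm apart. Origin at the centre of its underside.
- ring0 (a point): Centre of the lane's ring nearest the robot, on the mat's top.
- ring1 (a point): Centre of the lane's middle ring, on the mat's top.
- ring2 (a point): Centre of the lane's ring farthest from the robot, on the mat's top. One of the three rings is empty at the start (the toppled bottle's base lies within about 15 mm of it), the other two are taken.
- chill_box: White open-topped bench box, 200 (its x) x 220 (its y) x 90 mm, fixed to the worktop, front towards the robot (its -x). Origin at the centre of its underside. On its left (+y) side, beyond the cover's edge, stands a thin aluminium arc of 70 mm radius about the hinge with an orange pin at the balance point: the cover's side edge lines up with the pin when it is balanced.
- cover (a joint): Cover angle: 0 closed (level), grows as its front edge rises, stop at 1.5. Balance point at 1.0 (57 degrees): below it the cover falls shut, above it the hinge spring swings it open to the stop; damped. It needs about 1.5 N at the knob to lift from closed, and under 1 N to hold near the balance point.
- hinge (a point): Middle of the cover's hinge axis (along the box's y), 97 mm above the worktop, 96 mm behind the box's centre.
- knob (a point): Centre of the black drum-shaped knob in front of the cover's front edge, in the cover's plane, 236 mm from the hinge axis: a cylinder 26 mm in diameter and 30 mm long, its axis and its flat ends along the box's y, on a stem 10 mm thick. 97 mm above the worktop when closed. Held by its flat ends it can turn between the fingers.
- cover_panel: The blue cover panel with its knob: 196 mm from hinge to front edge, 220 mm wide, 12 mm thick. Origin on the hinge axis, the panel lies towards its -x; it turns with joint cover.
- timer: White bench timer, 66 x 70 x 36 mm, origin at the centre of its underside; a bystander.
- beaker: Glass beaker, 53 mm across, 70 mm tall, origin at the centre of its underside; a bystander.
Mind the look-alikes: they are no part of the job. What is shaped like the bottle_black but turquoise is not meant.

How it is judged:
By the outcome, as a careful person would: the job done as asked, in the order asked, and still so for the second after the job is handed in, while the arm keeps its last pose, push and grip.
It also fails if it takes over 48 s, if anything falls off the work surface, if the arm or the gripper's body presses on something with over 40 N, if the wrist force passes 120 N, or if a joint passes its speed limit or range.

## Working session

There is one attempt and no reset: what is moved stays moved. The work goes in short steps, Python scripts to look and compute and a shell command to move; the robot and the scene stay as the last step left them, time stands still between calls to the robot, and variables do not carry over. Pictures are saved under pics/ and viewed, at most 14 in all, crops included, and the job is handed in when it is done.

```bash
ls; mkdir -p pics; python3 - <<'E'
from workcell import get_obs,camera,nets,manip
import cv2,numpy as np
print(manip.tips_ahead,get_obs())
for n in ["scene","top"]:
    p=camera(n); cv2.imwrite(f"pics/{n}0.png",p["color"]); np.savez(f"{n}0.npz",c=p["color"],K=p["mtx"],E=p["extrinsics"])
    print(n,[k for k in p],p["mtx"].tolist(),np.round(p["extrinsics"],4).tolist())
    for t in ["bottle_black","bottle_near","bottle_far","lane","knob","chill_box","timer","beaker"]:
        print(t,[(round(r["score"],2),np.round(r["pixel"]).tolist(),int(r["pixels"].sum())) for r in nets.regions_of(p,t)])
E
```

```text
pics
0.064 {'time': 0.0, 'qpos': array([-1.25487527e+00,  2.64751910e-01,  1.60532789e+00, -4.16166062e-06,
        1.27367395e+00, -3.69183332e-02]), 'dq': array([-0.00151802, -0.00051278,  0.00050886,  0.00170017,  0.00060174,
       -0.00065655]), 'effort': array([ 1.01654554e-03, -5.02109349e+01, -3.56877100e+01,  7.26431957e-02,
        2.91840563e-02, -1.98452226e-04]), 'eef_pos': array([ 0.23307201, -0.63290485,  0.30141357]), 'ee_rot': array([-3.09072329e+00, -5.50994651e-01,  4.77884367e-04]), 'wrist_force': array([-0.18274115, -0.98225132,  0.16289536]), 'torque': array([ 0.00701014, -0.01718014,  0.00550744]), 'gripper_force': 0.0, 'gripper_width': 0.08776928668599225}
scene ['color', 'mtx', 'extrinsics', 'shot'] [[518.604864367354, 0.0, 278.0460828435952], [0.0, 518.604864367354, 204.16378724618212], [0.0, 0.0, 1.0]] [[0.7334, -0.6797, 0.0129, -0.4889], [0.2709, 0.3096, 0.9115, -0.2449], [-0.6235, -0.665, 0.4112, -1.3461], [0.0, 0.0, 0.0, 1.0]]
bottle_black [(0.78, [230.0, 209.0], 177), (0.68, [192.0, 195.0], 232)]
bottle_near [(0.7, [217.0, 217.0], 274)]
bottle_far [(0.6
[... 250 characters left out ...]
t'] [[391.30012431349314, 0.0, 277.80876791337977], [0.0, 391.30012431349314, 212.97929193683746], [0.0, 0.0, 1.0]] [[0.0028, -1.0, -0.001, -0.017], [0.9858, 0.0026, 0.1682, -0.6528], [-0.1682, -0.0015, 0.9858, -1.2335], [0.0, 0.0, 0.0, 1.0]]
bottle_black [(0.75, [228.0, 233.0], 306), (0.54, [159.0, 240.0], 311)]
bottle_near [(0.63, [238.0, 254.0], 133)]
bottle_far [(0.56, [233.0, 210.0], 145), (0.52, [236.0, 238.0], 2269)]
lane [(0.97, [241.0, 239.0], 2229), (0.44, [232.0, 212.0], 181)]
knob [(0.65, [333.0, 224.0], 4482)]
chill_box [(0.8, [336.0, 222.0], 4710), (0.74, [242.0, 241.0], 2362)]
timer [(0.53, [278.0, 179.0], 117)]
beaker [(0.62, [399.0, 253.0], 259), (0.51, [239.0, 254.0], 126)]
```

```bash
python3 - <<'E'
import cv2,numpy as np
t=cv2.imread("pics/top0.png")[150:310,120:430]; s=cv2.imread("pics/scene0.png")[150:290,140:400]
t=cv2.resize(t,None,fx=2.55,fy=2.55,interpolation=2); cv2.imwrite("pics/tc.png",t)
s=cv2.resize(s,None,fx=3,fy=3,interpolation=2); cv2.imwrite("pics/sc.png",s)
E
```

```text
(no output)
```

View pics/tc.png

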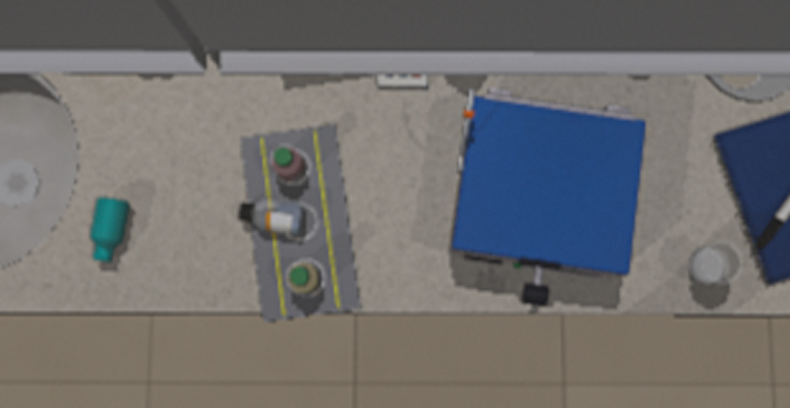

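View pics/sc.png

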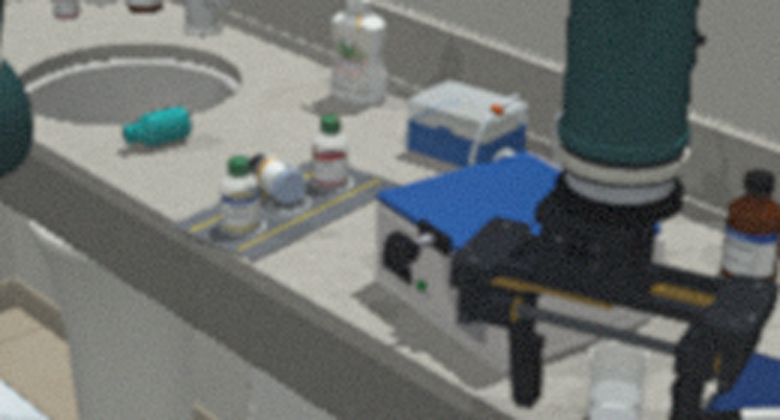

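The picked target is the black-capped bottle lying at top pixel (226,236), with its cap left at about (214,233) and the empty ring at about (238,237). Look-alikes:
- turquoise bottle at (162,239)
- green-capped standing bottles at (233,211) and (239,256)
- brown bottle with a black cap at scene (393,228)

The knob is at about (330,265) in the top view.

```bash
cat > h.py <<'E'
import numpy as np,cv2
def ray(K,E,uv,z):
    R,t=E[:3,:3],E[:3,3]; C=-R.T@t
    d=R.T@np.array([(uv[0]-K[0,2])/K[0,0],-(uv[1]-K[1,2])/K[1,1],-1.]); return C+d*(z-C[2])/d[2]
def proj(K,E,P):
    c=E[:3,:3]@np.array(P)+E[:3,3]; return np.array([K[0,0]*c[0]/-c[2]+K[0,2],-K[1,1]*c[1]/-c[2]+K[1,2]])
E
python3 - <<'E'
from h import *
d=np.load("top0.npz");K,E=d["K"],d["E"]
f=lambda u,v,z:np.round(ray(K,E,(120+u/2.55,150+v/2.55),z)[:3],4)
print("cam",-E[:3,:3].T@E[:3,3])
L=[f(*p,.003) for p in [(242,137),(337,125),(358,306),(265,320)]];print("lane",L,np.mean(L,0))
print("cap end",f(240,212,.0245),"base end",f(303,222,.0245))
print("caps",f(284,157,.085),f(299,274,.085))
B=[f(*p,.103) for p in [(474,97),(645,120),(629,272),(453,247)]];print("cover",B,np.mean(B,0))
print("knob",f(536,293,.105)); print("pin",f(469,113,.15)); print("beaker",f(710,265,.07)); print("timer?",f(402,80,.03))
E
```

```text
cam [ 0.43611466 -0.01708231  1.32566973]
lane [array([0.6935, 0.2016, 0.003 ]), array([0.7104, 0.0735, 0.003 ]), array([0.4681, 0.0426, 0.003 ]), array([0.4496, 0.1642, 0.003 ])] [0.5804   0.120475 0.003   ]
cap end [0.5892 0.1977 0.0245] base end [0.5762 0.1148 0.0245]
caps [0.652  0.1342 0.085 ] [0.5051 0.1123 0.085 ]
cover [array([ 0.726, -0.105,  0.103]), array([ 0.697 , -0.3187,  0.103 ]), array([ 0.5076, -0.292 ,  0.103 ]), array([ 0.5375, -0.0775,  0.103 ])] [ 0.617025 -0.1983    0.103   ]
knob [ 0.4818 -0.1778  0.105 ]
pin [ 0.6951 -0.0954  0.15  ]
beaker [ 0.5186 -0.4012  0.07  ]
timer? [ 0.7664 -0.0143  0.03  ]
```

```bash
cat >> h.py <<'E'
from scipy.spatial.transform import Rotation as Ro
def pose(g,d,y):
    """TCP pose with grasp point g, tool z = d, tool y ~ y"""
    d=np.array(d,float);d/=np.linalg.norm(d);y=np.array(y,float);y-=d*(d@y);y/=np.linalg.norm(y)
    R=np.column_stack([np.cross(y,d),y,d]); return np.array(g)-.045*d,R
def move(g,d,y,o):
    best=None
    for s in (1,-1):
        p,R=pose(g,d,s*np.array(y)); R0=Ro.from_rotvec(o["ee_rot"]).as_matrix()
        a=Ro.from_matrix(R0.T@R).as_rotvec()
        if best is None or np.linalg.norm(a)<np.linalg.norm(best[1]): best=((R0.T@(p-o["eef_pos"]))/.12,a/(2*np.pi))
    print("t",np.round(best[0],3),"a",np.round(best[1],4))
def tilt(a,n):
    """horizontal unit a, tilt n deg: tool leaning over the a side"""
    n=np.radians(n); a=np.array([*a,0.]); return -np.cos(n)*np.array([0,0,1.])-np.sin(n)*a
E
python3 - <<'E'
from h import *; from workcell import get_obs
o=get_obs(); a=np.array([.155,.988]); a/=np.linalg.norm(a)
move((.581+.02,.15+.06,.17),tilt(a,35),[a[1],-a[0],0],o)
E
```

```text
t [ 5.409 -5.725  0.798] a [-0.0516 -0.0878 -0.1636]
```

```bash
for i in 1 2 3; do python3 -m inch '[{"tx":0.4,"ty":-0.4},{"tx":0.7,"ty":-0.7},{"tx":1,"ty":-1,"claw":0.8},{"tx":1,"ty":-1}]' 20; done
python3 - <<'E'
from h import *; from workcell import get_obs
o=get_obs(); a=np.array([.155,.988]); a/=np.linalg.norm(a);print(o["qpos"])
move((.581+.02,.15+.06,.17),tilt(a,35),[a[1],-a[0],0],o)
E
```

```text
[-1.25488973e+00  2.63869337e-01  1.60394981e+00 -1.58890415e-05
  1.27368255e+00 -3.69076299e-02]
t [ 5.409 -5.725  0.798] a [-0.0516 -0.0878 -0.1636]invalid input at $[0]: expected keys tx, ty, tz, ax, ay, az, claw
invalid input at $[0]: expected keys tx, ty, tz, ax, ay, az, claw
invalid input at $[0]: expected keys tx, ty, tz, ax, ay, az, claw
```

All the keys are required in every row.

```bash
for i in 1 2 3; do python3 -m inch '[{"tx":0.35,"ty":-0.35,"tz":0,"ax":0,"ay":0,"az":0,"claw":0.75},{"tx":0.7,"ty":-0.7,"tz":0,"ax":0,"ay":0,"az":0,"claw":0.75},{"tx":1,"ty":-1,"tz":0,"ax":0,"ay":0,"az":0,"claw":0.75},{"tx":1,"ty":-1,"tz":0,"ax":0,"ay":0,"az":0,"claw":0.75}]' 20; done
python3 - <<'E'
from h import *; from workcell import get_obs
o=get_obs(); a=np.array([.155,.988]); a/=np.linalg.norm(a);print(o["qpos"])
move((.581+.02,.15+.06,.17),tilt(a,35),[a[1],-a[0],0],o)
E
```

```text
time: 1.4
eef_pos: [0.3055, -0.4766, 0.3029]
ee_rot: [-3.091, -0.557, -0.001]
wrist_force: [-0.3, -0.5, -0.4]
gripper_width: 0.0662
gripper_force: 0.0
time: 1.9
eef_pos: [0.3765, -0.3237, 0.303]
ee_rot: [3.092, 0.557, 0.001]
wrist_force: [-0.6, -0.2, -0.5]
gripper_width: 0.0659
gripper_force: 0.0
time: 2.4
eef_pos: [0.4479, -0.1704, 0.303]
ee_rot: [3.091, 0.557, 0.001]
wrist_force: [-0.3, -0.2, 0.6]
gripper_width: 0.0662
gripper_force: 0.0
[-4.15355527e-01 -1.13670378e-01  2.00778875e+00 -1.23667765e-04
  1.24660100e+00  7.99047685e-01]
t [ 2.406 -2.713  0.801] a [-0.0513 -0.0879 -0.1631]
```

```bash
python3 -m inch '[{"tx":0.35,"ty":-0.35,"tz":0,"ax":0,"ay":0,"az":0,"claw":0.75},{"tx":0.7,"ty":-0.7,"tz":0,"ax":0,"ay":0,"az":0,"claw":0.75},{"tx":1,"ty":-1,"tz":0,"ax":0,"ay":0,"az":0,"claw":0.75},{"tx":1,"ty":-1,"tz":0,"ax":0,"ay":0,"az":0,"claw":0.75}]' >/dev/null
python3 -m inch '[{"tx":0.3,"ty":-0.3,"tz":0,"ax":-0.008,"ay":-0.013,"az":-0.024,"claw":0.75},{"tx":0.6,"ty":-0.6,"tz":0,"ax":-0.016,"ay":-0.026,"az":-0.048,"claw":0.75},{"tx":0.9,"ty":-0.9,"tz":0,"ax":-0.024,"ay":-0.039,"az":-0.072,"claw":0.75},{"tx":1,"ty":-1,"tz":0,"ax":-0.032,"ay":-0.052,"az":-0.096,"claw":0.75},{"tx":1,"ty":-1,"tz":0,"ax":-0.039,"ay":-0.065,"az":-0.12,"claw":0.75}]' 
python3 - <<'E'
from h import *; from workcell import get_obs
o=get_obs(); a=np.array([.155,.988]); a/=np.linalg.norm(a);print(o["qpos"])
move((.581+.02,.15+.06,.17),tilt(a,35),[a[1],-a[0],0],o)
E
```

```text
time: 3.52
eef_pos: [0.5907, 0.1355, 0.3023]
ee_rot: [2.361, 1.489, -0.503]
wrist_force: [-0.4, -0.4, -0.5]
gripper_width: 0.0662
gripper_force: 0.0
[ 0.34955359  0.28570212  1.63276531 -0.37044336  1.52108557  0.86953403]
t [ 1.07  -0.292  0.334] a [-0.0129 -0.0218 -0.043 ]
```

```bash
python3 -m inch '[{"tx":0.4,"ty":-0.1,"tz":0.1,"ax":-0.007,"ay":-0.011,"az":-0.021,"claw":0.75},{"tx":0.8,"ty":-0.2,"tz":0.2,"ax":-0.013,"ay":-0.022,"az":-0.043,"claw":0.75},{"tx":1,"ty":-0.3,"tz":0.33,"ax":-0.013,"ay":-0.022,"az":-0.043,"claw":0.75},{"tx":1,"ty":-0.3,"tz":0.33,"ax":-0.013,"ay":-0.022,"az":-0.043,"claw":0.75}]' 
python3 - <<'E'
from h import *; from workcell import get_obs,camera,nets
p=camera("wrist"); cv2.imwrite("pics/w1.png",p["color"]); np.savez("w1.npz",K=p["mtx"],E=p["extrinsics"])
print(get_obs()["qpos"])
for n,P in dict(ring0=(.506,.110,.003),ring1=(.5804,.1205,.003),ring2=(.655,.131,.003),base=(.5762,.1148,.0245),cap=(.5892,.1977,.0245)).items(): print(n,proj(p["mtx"],p["extrinsics"],P))
E
```

```text
time: 4.03
eef_pos: [0.5991, 0.2294, 0.2088]
ee_rot: [2.036, 1.732, -0.645]
wrist_force: [0.3, 0.0, -0.8]
gripper_width: 0.0658
gripper_force: 0.0
[ 0.51852366  0.4788334   1.58438812 -0.46391861  1.50105228  0.81455431]
ring0 [196.03598979 171.87764019]
ring1 [278.06573828 152.8758829 ]
ring2 [369.93315836 131.62326568]
base [273.96091763 176.89608148]
cap [271.58020979  84.42935551]
```

View pics/w1.png

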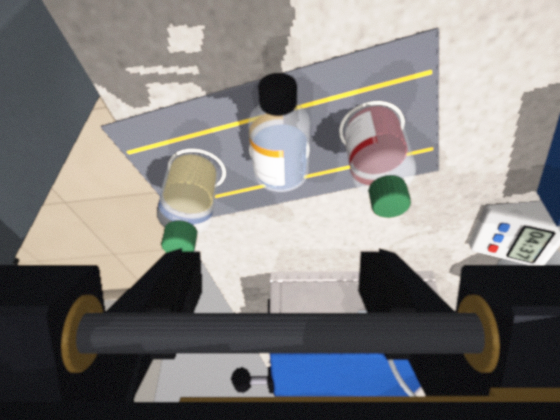

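The wrist view shows the black-capped bottle between the green-capped ones. Its cap is at about (278,92) and its base at about (281,185). The ring predictions match the picture, and the timer sits at (515,235).

```bash
python3 - <<'E'
from h import *; from workcell import get_obs
d=np.load("w1.npz");K,E=d["K"],d["E"]
print("cam",-E[:3,:3].T@E[:3,3])
c=ray(K,E,(278,92),.0245);b=ray(K,E,(281,178),.0245);m=ray(K,E,(279.5,150),.0245)
print(c,b,m,np.linalg.norm(c-b))
a=(c-b)[:2];a/=np.linalg.norm(a);print(a)
# cap centre is 68 mm from base -> grasp 36 mm from base
g=np.array([*(c[:2]-.032*a),.028]);print(g, "base",c[:2]-.068*a)
o=get_obs()
for h in (.08,0):
    dd=tilt(a,35); move(g-dd*h,dd,[a[1],-a[0],0],o)
E
```

```text
cam [0.61644722 0.33037068 0.23684535]
[0.59230858 0.19162155 0.0245    ] [0.58158927 0.11263767 0.0245    ] [0.58524258 0.1424581  0.0245    ] 0.07970794059744937
[0.13448238 0.99091599]
[0.58800515 0.15991223 0.028     ] base [0.58316378 0.12423926]
t [ 0.396 -0.022  0.543] a [-0.0024  0.     -0.0036]
t [ 0.396 -0.012  1.21 ] a [-0.0024  0.     -0.0036]
```

```bash
python3 -m inch '[{"tx":0.2,"ty":-0.01,"tz":0.3,"ax":-0.002,"ay":0,"az":-0.004,"claw":0.75},{"tx":0.42,"ty":-0.02,"tz":0.55,"ax":-0.002,"ay":0,"az":-0.004,"claw":0.75},{"tx":0.42,"ty":-0.02,"tz":0.55,"ax":-0.002,"ay":0,"az":-0.004,"claw":0.75}]' 
python3 - <<'E'
from h import *; from workcell import get_obs
a=np.array([.134,.991]);g=np.array([.587,.157,.028])
o=get_obs();dd=tilt(a,35); move(g,dd,[a[1],-a[0],0],o)
E
```

```text
time: 4.45
eef_pos: [0.5974, 0.2322, 0.1278]
ee_rot: [2.01, 1.759, -0.639]
wrist_force: [0.8, -0.2, 0.9]
gripper_width: 0.0662
gripper_force: 0.0
t [-0.041  0.001  0.669] a [-0.0007  0.0001  0.0004]
```

```bash
python3 -m inch '[{"tx":-0.02,"ty":0,"tz":0.25,"ax":0,"ay":0,"az":0,"claw":0.75},{"tx":-0.04,"ty":0,"tz":0.5,"ax":0,"ay":0,"az":0,"claw":0.75},{"tx":-0.04,"ty":0,"tz":0.66,"ax":0,"ay":0,"az":0,"claw":0.75},{"tx":-0.04,"ty":0,"tz":0.66,"ax":0,"ay":0,"az":0,"claw":0.75}]' 
python3 - <<'E'
from h import *; from workcell import camera
p=camera("wrist"); cv2.imwrite("pics/w2.png",p["color"]); np.savez("w2.npz",K=p["mtx"],E=p["extrinsics"])
E
```

```text
time: 4.95
eef_pos: [0.5918, 0.1848, 0.0672]
ee_rot: [2.01, 1.759, -0.634]
wrist_force: [-0.4, -0.7, 0.2]
gripper_width: 0.066
gripper_force: 0.0
```

View pics/w2.png

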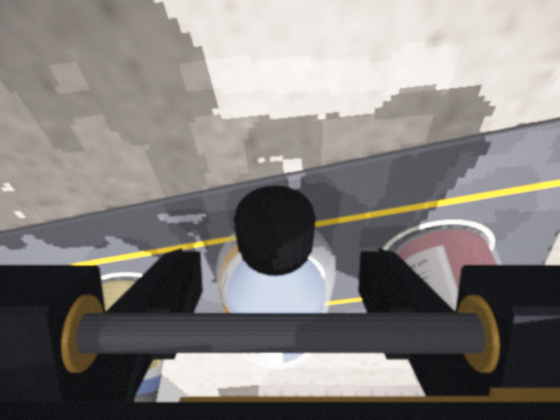

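The close view confirms the choice: the black cap at (275,230) is centred between the fingers, and the body lies between the pads. I'll close the gripper now.

```bash
python3 -m inch '[{"tx":0,"ty":0,"tz":0,"ax":0,"ay":0,"az":0,"claw":0.3},{"tx":0,"ty":0,"tz":0,"ax":0,"ay":0,"az":0,"claw":0.3},{"tx":0,"ty":0,"tz":0,"ax":0,"ay":0,"az":0,"claw":0.3},{"tx":0,"ty":0,"tz":0,"ax":0,"ay":0,"az":0,"claw":0.3},{"tx":0,"ty":0,"tz":0,"ax":0,"ay":0,"az":0,"claw":0.3}]' 25
python3 - <<'E'
from h import *; from workcell import get_obs
o=get_obs(); R=Ro.from_rotvec(o["ee_rot"]).as_matrix(); np.save("Rg.npy",R); np.save("pg.npy",o["eef_pos"])
# lift straight up 0.15
print(np.round(R.T@[0,0,.1]/.12,3), o["eef_pos"]+.045*R[:,2])
yl=np.array([-.14,.99,0]); c=np.cos(np.radians(35));s=np.sin(np.radians(35))
ring=np.array([.5804,.1205,.003])
o["eef_pos"]=o["eef_pos"]+[0,0,.1]
move(ring+[0,0,.036+.1],c*yl-s*np.array([0,0,1]),[.99,.14,0],o)
E
```

```text
time: 5.62
eef_pos: [0.5921, 0.1868, 0.0672]
ee_rot: [2.008, 1.761, -0.631]
wrist_force: [0.0, 2.9, 5.0]
gripper_width: 0.0424
gripper_force: 25.0
[-0.476 -0.001 -0.684] [0.58867442 0.16135347 0.0302455 ]
t [-0.692  0.058  0.506] a [ 0.0083  0.2479 -0.0473]
```

```bash
python3 -m inch '[{"tx":-0.16,"ty":0,"tz":-0.23,"ax":0,"ay":0,"az":0,"claw":0.3},{"tx":-0.32,"ty":0,"tz":-0.46,"ax":0,"ay":0,"az":0,"claw":0.3},{"tx":-0.48,"ty":0,"tz":-0.68,"ax":0,"ay":0,"az":0,"claw":0.3},{"tx":-0.48,"ty":0,"tz":-0.68,"ax":0,"ay":0,"az":0,"claw":0.3}]'
python3 -m inch '[{"tx":-0.12,"ty":0.01,"tz":0.0,"ax":0.001,"ay":0.025,"az":-0.005,"claw":0.3},{"tx":-0.24,"ty":0.02,"tz":0.05,"ax":0.002,"ay":0.05,"az":-0.01,"claw":0.3},{"tx":-0.36,"ty":0.03,"tz":0.1,"ax":0.003,"ay":0.075,"az":-0.015,"claw":0.3},{"tx":-0.45,"ty":0.04,"tz":0.17,"ax":0.004,"ay":0.1,"az":-0.02,"claw":0.3},{"tx":-0.52,"ty":0.05,"tz":0.25,"ax":0.005,"ay":0.125,"az":-0.025,"claw":0.3}]'
python3 - <<'E'
from h import *; from workcell import get_obs
o=get_obs(); print(o["qpos"])
yl=np.array([-.14,.99,0]); c=np.cos(np.radians(35));s=np.sin(np.radians(35))
move(np.array([.5804,.1205,.003+.136]),c*yl-s*np.array([0,0,1]),[.99,.14,0],o)
E
```

```text
time: 6.12
eef_pos: [0.593, 0.1861, 0.1686]
ee_rot: [2.01, 1.76, -0.626]
wrist_force: [0.2, -0.2, -1.4]
gripper_width: 0.0425
gripper_force: 25.0
time: 6.75
eef_pos: [0.5878, 0.1164, 0.1759]
ee_rot: [-2.087, -2.099, -0.127]
wrist_force: [-0.1, 0.0, -0.3]
gripper_width: 0.0424
gripper_force: 25.0
[ 0.0662386   0.25508221  1.87264567  0.21670297  1.07862702 -0.04823021]
t [-0.283 -0.016  0.042] a [ 0.0025  0.1221 -0.0234]
```

```bash
python3 -m inch '[{"tx":-0.08,"ty":0,"tz":0,"ax":0,"ay":0.025,"az":-0.005,"claw":0.3},{"tx":-0.15,"ty":0,"tz":0,"ax":0.001,"ay":0.05,"az":-0.01,"claw":0.3},{"tx":-0.2,"ty":-0.01,"tz":0.02,"ax":0.002,"ay":0.075,"az":-0.015,"claw":0.3},{"tx":-0.25,"ty":-0.01,"tz":0.03,"ax":0.002,"ay":0.1,"az":-0.02,"claw":0.3},{"tx":-0.28,"ty":-0.016,"tz":0.04,"ax":0.003,"ay":0.122,"az":-0.023,"claw":0.3}]'
python3 -m inch '[{"tx":0,"ty":0,"tz":0,"ax":0,"ay":0,"az":0,"claw":0.3}]' >/dev/null
python3 - <<'E'
from h import *; from workcell import get_obs,camera
o=get_obs(); print(o["qpos"],o["eef_pos"])
yl=np.array([-.14,.99,0]); c=np.cos(np.radians(35));s=np.sin(np.radians(35))
move(np.array([.5804,.1205,.003+.136]),c*yl-s*np.array([0,0,1]),[.99,.14,0],o)
R=Ro.from_rotvec(o["ee_rot"]).as_matrix(); Rg=np.load("Rg.npy")
print("bottle axis", R@Rg.T@np.array([.134,.991,0]))
im=[]
for n,(x,y,w,h) in dict(scene=(180,140,110,110),wrist=(0,0,560,420),top=(190,180,100,100)).items():
    p=camera(n); np.savez(n+"3.npz",K=p["mtx"],E=p["extrinsics"])
    q=p["color"][y:y+h,x:x+w]; im.append(cv2.resize(q,(400,400) if n!="wrist" else (400,300),interpolation=2))
a=np.zeros((600,800,3),np.uint8);a[:400,:400]=im[0];a[:300,400:]=im[1];a[300:,400:700]=cv2.resize(im[2],(300,300));cv2.imwrite("pics/c3.png",a)
E
```

```text
time: 7.38
eef_pos: [0.5854, 0.084, 0.1643]
ee_rot: [-1.512, -1.73, -0.779]
wrist_force: [-0.2, 0.7, -1.0]
gripper_width: 0.0423
gripper_force: 25.0
[-0.2618077   0.45063482  1.87989373  0.86342178  1.40742251 -0.81529816] [0.58467725 0.08361042 0.16233418]
t [ 0.018  0.007 -0.01 ] a [-0.0007  0.0006 -0.0019]
bottle axis [0.01440823 0.00889345 0.99987515]
```

View pics/c3.png

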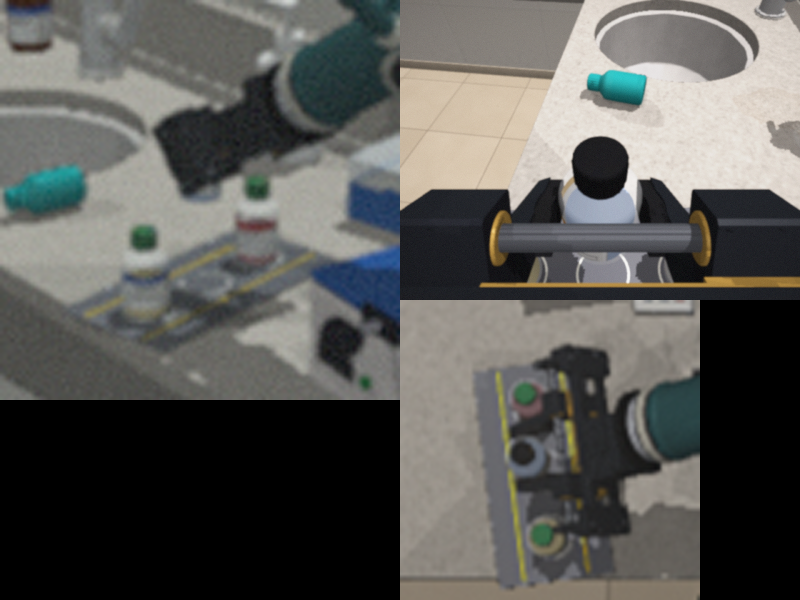

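The bottle is upright in the gripper, with its cap in the top view at about (230,232). The ring is below it and the neighbours still stand on their rings.

```bash
python3 - <<'E'
from h import *; from workcell import get_obs
o=get_obs(); R=Ro.from_rotvec(o["ee_rot"]).as_matrix()
d=np.load("top3.npz"); print("cap pix exp",proj(d["K"],d["E"],(.5804,.1205,.183)),ray(d["K"],d["E"],(230.3,231.7),.183))
d=np.load("wrist3.npz")
for off in (.036,.041,.046):
  g=o["eef_pos"]+.045*R[:,2]; print(off,proj(d["K"],d["E"],g+[0,0,.082-off]), proj(d["K"],d["E"],g+[0,0,.054-off]))
print("down 10mm",np.round(R.T@[0,0,-.01]/.12,4))
move(np.array([.5804,.1205,.003+.136-.072]),R[:,2],R[:,1],o)
E
```

```text
cap pix exp [231.55846323 229.84000995] [0.57488592 0.12407402 0.183     ]
0.036 [279.55908341 208.01286793] [280.42495592 261.16696706]
0.041 [279.7392425  219.07245716] [280.54906769 268.78592902]
0.046 [279.90691208 229.36534129] [280.66597407 275.96256657]
down 10mm [-0.0679  0.0004  0.0483]
t [-0.501 -0.002  0.347] a [ 0.  0. -0.]
```

```bash
python3 -m inch '[{"tx":-0.14,"ty":0,"tz":0.1,"ax":0,"ay":0,"az":0,"claw":0.3},{"tx":-0.28,"ty":0,"tz":0.2,"ax":0,"ay":0,"az":0,"claw":0.3},{"tx":-0.42,"ty":0,"tz":0.3,"ax":0,"ay":0,"az":0,"claw":0.3},{"tx":-0.54,"ty":0,"tz":0.375,"ax":0,"ay":0,"az":0,"claw":0.3},{"tx":-0.54,"ty":0,"tz":0.375,"ax":0,"ay":0,"az":0,"claw":0.3}]'
python3 - <<'E'
from h import *; from workcell import get_obs,camera
o=get_obs(); R=Ro.from_rotvec(o["ee_rot"]).as_matrix()
print("g",o["eef_pos"]+.045*R[:,2],o["wrist_force"])
im=np.zeros((600,800,3),np.uint8)
for n,(x,y,w,h),(X,Y,W,H) in [("scene",(195,170,80,80),(0,0,400,400)),("wrist",(130,120,300,300),(400,0,400,400)),("top",(205,190,60,80),(0,400,150,200))]:
    p=camera(n); np.savez(n+"4.npz",K=p["mtx"],E=p["extrinsics"])
    im[Y:Y+H,X:X+W]=cv2.resize(p["color"][y:y+h,x:x+w],(W,H),interpolation=2)
    for r in [(.506,.110,.003),(.5804,.1205,.003),(.655,.131,.003),(.5804,.1205,.095)]: print(n,proj(p["mtx"],p["extrinsics"],r).round(1))
cv2.imwrite("pics/c4.png",im)
E
```

```text
time: 8.28
eef_pos: [0.5851, 0.0843, 0.0857]
ee_rot: [-1.512, -1.734, -0.775]
wrist_force: [-0.5, 0.0, -0.7]
gripper_width: 0.0422
gripper_force: 25.0
g [0.57973076 0.12069229 0.0597896 ] [-0.48833579  0.01843142 -0.73436257]
scene [220.5 225.4]
scene [235.9 218. ]
scene [250.6 211. ]
scene [235.4 193.4]
wrist [126.1 346.3]
wrist [278.9 346.1]
wrist [432.6 345.9]
wrist [276.6 239.7]
top [240.5 258.5]
top [237.8 236.5]
top [235.2 214.8]
top [234.8 233.3]
```

View pics/c4.png

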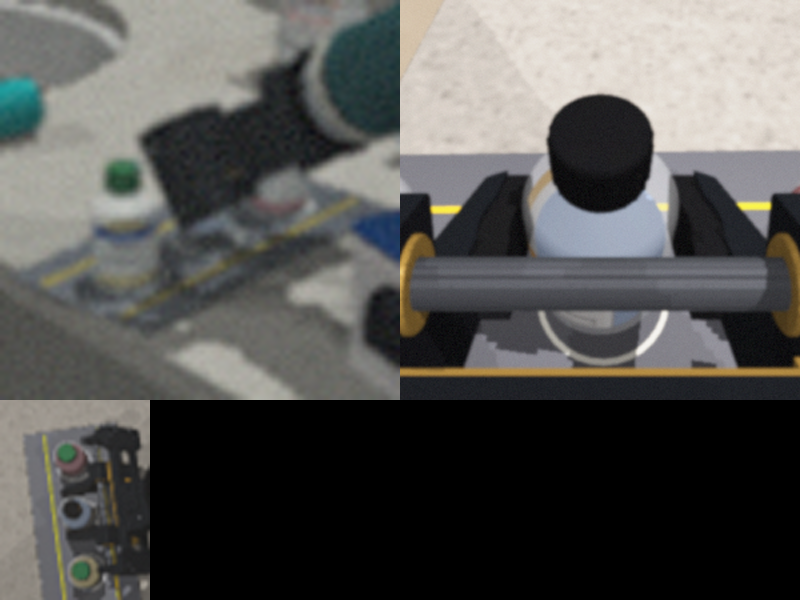

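The bottle hangs upright just above the middle ring. In the wrist view its body is centred at column ~281, the ring at ~283 with its near edge at row ~392, and the neighbours are untouched.

```bash
python3 - <<'E'
from h import *; from workcell import get_obs
d=np.load("wrist4.npz"); yl=np.array([-.14,.99,0])
for r in (.0225,.0245): print(proj(d["K"],d["E"],np.array([.5804,.1205,.003])-r*yl))
print("near edge seen",ray(d["K"],d["E"],(283,391),.003), ray(d["K"],d["E"],(283,391),.003)+.0238*yl)
o=get_obs(); R=Ro.from_rotvec(o["ee_rot"]).as_matrix(); g=o["eef_pos"]+.045*R[:,2]
for off in (.038,.041,.044): print(off,"base far/near",proj(d["K"],d["E"],g+[0,0,-off]-.0215*yl),"cap back top",proj(d["K"],d["E"],g+[0,0,.082-off]+.0125*yl),"front",proj(d["K"],d["E"],g+[0,0,.082-off]-.0125*yl))
E
```

```text
[278.79005803 396.00821879]
[278.78114568 400.85164759]
near edge seen [0.58515654 0.10056991 0.003     ] [0.58182454 0.12413191 0.003     ]
0.038 base far/near [280.87260233 381.33718221] cap back top [279.74997469 184.90969927] front [279.71171702 256.06508237]
0.041 base far/near [280.89774247 383.33613399] cap back top [279.80665802 191.56137062] front [279.77826636 262.1208529 ]
0.044 base far/near [280.92215399 385.27715266] cap back top [279.86111711 197.95203096] front [279.84180002 267.90220626]
```

```bash
python3 - <<'E'
from h import *; from workcell import get_obs
o=get_obs(); R=Ro.from_rotvec(o["ee_rot"]).as_matrix()
for z in (9,11,13,15): print(z,np.round(R.T@[.0015,-.003,-z/1000]/.12,4))
E
```

```text
9 [-0.0765  0.0091  0.0217]
11 [-0.0901  0.0092  0.0313]
13 [-0.1037  0.0092  0.0409]
15 [-0.1173  0.0093  0.0505]
```

```bash
python3 -m inch '[{"tx":-0.04,"ty":0.009,"tz":0.01,"ax":0,"ay":0,"az":0,"claw":0.3},{"tx":-0.077,"ty":0.009,"tz":0.022,"ax":0,"ay":0,"az":0,"claw":0.3},{"tx":-0.077,"ty":0.009,"tz":0.022,"ax":0,"ay":0,"az":0,"claw":0.3}]'
python3 -m inch '[{"tx":-0.014,"ty":0,"tz":0.01,"ax":0,"ay":0,"az":0,"claw":0.3},{"tx":-0.014,"ty":0,"tz":0.01,"ax":0,"ay":0,"az":0,"claw":0.3}]'
python3 -m inch '[{"tx":-0.014,"ty":0,"tz":0.01,"ax":0,"ay":0,"az":0,"claw":0.3},{"tx":-0.014,"ty":0,"tz":0.01,"ax":0,"ay":0,"az":0,"claw":0.3}]'
```

```text
time: 8.8
eef_pos: [0.5876, 0.0809, 0.0786]
ee_rot: [-1.512, -1.737, -0.778]
wrist_force: [0.4, 0.3, -1.0]
gripper_width: 0.0424
gripper_force: 25.0
time: 9.05
eef_pos: [0.5876, 0.0811, 0.0766]
ee_rot: [-1.512, -1.737, -0.778]
wrist_force: [0.0, 0.1, -0.7]
gripper_width: 0.0423
gripper_force: 25.0
time: 9.3
eef_pos: [0.5876, 0.0811, 0.0745]
ee_rot: [-1.512, -1.737, -0.778]
wrist_force: [0.4, 0.2, -1.5]
gripper_width: 0.0424
gripper_force: 25.0
```

```bash
for i in 1 2 3; do python3 -m inch '[{"tx":-0.009,"ty":0,"tz":0.006,"ax":0,"ay":0,"az":0,"claw":0.3},{"tx":-0.009,"ty":0,"tz":0.006,"ax":0,"ay":0,"az":0,"claw":0.3}]' | egrep 'eef_pos|wrist'; done
```

```text
eef_pos: [0.5876, 0.0811, 0.0732]
wrist_force: [-0.2, 0.4, -1.0]
eef_pos: [0.5878, 0.0809, 0.0726]
wrist_force: [-1.6, -1.6, 2.7]
eef_pos: [0.5879, 0.0809, 0.0725]
wrist_force: [-3.2, -4.2, 8.2]
```

```bash
python3 -m inch '[{"tx":0.008,"ty":0,"tz":-0.005,"ax":0,"ay":0,"az":0,"claw":0.3},{"tx":0.008,"ty":0,"tz":-0.005,"ax":0,"ay":0,"az":0,"claw":0.3}]' 5|egrep 'eef_pos|wrist|grip'; python3 -m inch '[{"tx":0,"ty":0,"tz":0,"ax":0,"ay":0,"az":0,"claw":0.52},{"tx":0,"ty":0,"tz":0,"ax":0,"ay":0,"az":0,"claw":0.55},{"tx":0,"ty":0,"tz":0,"ax":0,"ay":0,"az":0,"claw":0.58},{"tx":0,"ty":0,"tz":0,"ax":0,"ay":0,"az":0,"claw":0.62},{"tx":0,"ty":0,"tz":0,"ax":0,"ay":0,"az":0,"claw":0.62}]'
python3 - <<'E'
from h import *; from workcell import get_obs,camera
im=np.zeros((400,800,3),np.uint8)
for n,(x,y,w,h),(X,Y,W,H) in [("top",(195,180,80,80),(0,0,400,400)),("wrist",(70,0,420,420),(400,0,400,400))]:
    p=camera(n); np.savez(n+"5.npz",K=p["mtx"],E=p["extrinsics"])
    im[Y:Y+H,X:X+W]=cv2.resize(p["color"][y:y+h,x:x+w],(W,H),interpolation=2)
cv2.imwrite("pics/c5.png",im)
E
```

```text
eef_pos: [0.5878, 0.081, 0.0724]
wrist_force: [-1.4, -2.3, 4.8]
gripper_width: 0.0429
gripper_force: 5.0
time: 10.92
eef_pos: [0.5877, 0.0811, 0.0718]
ee_rot: [-1.512, -1.737, -0.778]
wrist_force: [0.9, 0.4, -0.2]
gripper_width: 0.0545
gripper_force: 0.0
```

View pics/c5.png

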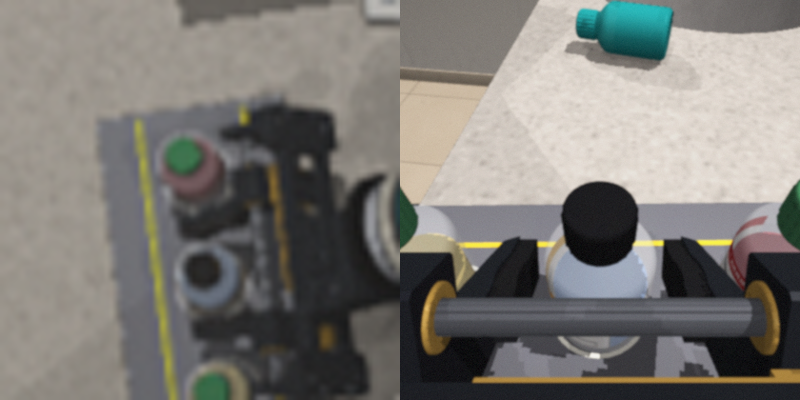

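The bottle stands on the middle ring, released, with its cap at about (236,234) in the top view. Both green-capped bottles still stand. I'll back off along the tool and check the centring.

```bash
python3 -m inch '[{"tx":0,"ty":0,"tz":-0.2,"ax":0,"ay":0,"az":0,"claw":0.62},{"tx":0,"ty":0,"tz":-0.5,"ax":0,"ay":0,"az":0,"claw":0.62},{"tx":0,"ty":0,"tz":-0.8,"ax":0,"ay":0,"az":0,"claw":0.62},{"tx":0,"ty":0,"tz":-0.8,"ax":0,"ay":0,"az":0,"claw":0.62}]'
python3 - <<'E'
from h import *; from workcell import get_obs,camera
p=camera("wrist"); cv2.imwrite("pics/w6.png",p["color"]);print(get_obs()["qpos"])
for r in [(.506,.110,.003),(.5804,.1205,.003),(.655,.131,.003)]: print(proj(p["mtx"],p["extrinsics"],r).round(1))
np.savez("w6.npz",K=p["mtx"],E=p["extrinsics"])
E
```

```text
time: 11.52
eef_pos: [0.6013, 0.0001, 0.1302]
ee_rot: [-1.516, -1.74, -0.783]
wrist_force: [0.3, 0.3, -0.0]
gripper_width: 0.055
gripper_force: 0.0
[-0.37488364  0.54944074  1.80237447  0.79752839  1.44722541 -0.89680359]
[168.7 247.3]
[272.8 247.1]
[376.9 247. ]
```

View pics/w6.png

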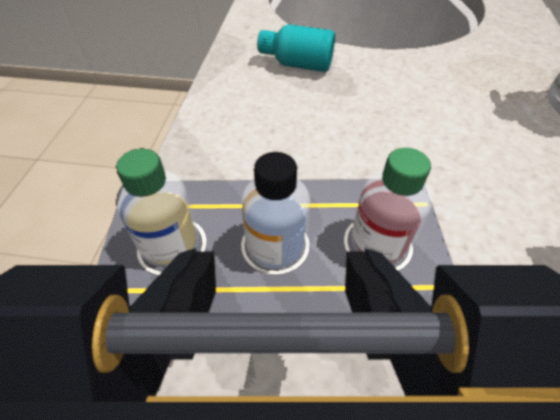

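```bash
python3 - <<'E'
from h import *; from workcell import get_obs
o=get_obs(); R=Ro.from_rotvec(o["ee_rot"]).as_matrix()
print("up .1, back x -.03",np.round(R.T@[-.03,-.02,.1]/.12,3))
o["eef_pos"]=o["eef_pos"]+[-.03,-.02,.1]
move((.46,-.12,.22),(0,0,-1),(.138,.99,0),o)
E
```

```text
up .1, back x -.03 [ 0.604 -0.271 -0.589]
t [-0.167 -1.025 -0.754] a [ 0.0976 -0.1294 -0.1893]
```

```bash
python3 -m inch '[{"tx":0.3,"ty":-0.14,"tz":-0.3,"ax":0,"ay":0,"az":0,"claw":0.62},{"tx":0.6,"ty":-0.27,"tz":-0.59,"ax":0,"ay":0,"az":0,"claw":0.62},{"tx":0.6,"ty":-0.27,"tz":-0.59,"ax":0,"ay":0,"az":0,"claw":0.62}]' >/dev/null
python3 -m inch '[{"tx":-0.02,"ty":-0.15,"tz":-0.1,"ax":0.011,"ay":-0.0145,"az":-0.021,"claw":0.7},{"tx":-0.05,"ty":-0.3,"tz":-0.2,"ax":0.022,"ay":-0.029,"az":-0.042,"claw":0.7},{"tx":-0.08,"ty":-0.45,"tz":-0.3,"ax":0.033,"ay":-0.0435,"az":-0.063,"claw":0.7},{"tx":-0.1,"ty":-0.6,"tz":-0.4,"ax":0.044,"ay":-0.058,"az":-0.084,"claw":0.7},{"tx":-0.13,"ty":-0.75,"tz":-0.5,"ax":0.055,"ay":-0.0725,"az":-0.105,"claw":0.7}]'
python3 - <<'E'
from h import *; from workcell import get_obs
o=get_obs(); R=Ro.from_rotvec(o["ee_rot"]).as_matrix();print(o["qpos"])
move((.46,-.12,.22),(0,0,-1),(.138,.99,0),o)
E
```

```text
time: 12.58
eef_pos: [0.4876, -0.0868, 0.2479]
ee_rot: [-0.909, -2.619, -0.401]
wrist_force: [-0.4, -0.1, 0.5]
gripper_width: 0.0618
gripper_force: 0.0
[-0.37387818  0.15150539  1.89522567  0.26680127  1.46044195 -1.3552154 ]
t [ 0.077 -0.334 -0.18 ] a [ 0.0419 -0.0581 -0.0829]
```

```bash
python3 -m inch '[{"tx":0.02,"ty":-0.1,"tz":-0.05,"ax":0.0105,"ay":-0.0145,"az":-0.021,"claw":0.7},{"tx":0.04,"ty":-0.2,"tz":-0.1,"ax":0.021,"ay":-0.029,"az":-0.042,"claw":0.7},{"tx":0.06,"ty":-0.3,"tz":-0.15,"ax":0.032,"ay":-0.0435,"az":-0.063,"claw":0.7},{"tx":0.077,"ty":-0.334,"tz":-0.18,"ax":0.042,"ay":-0.058,"az":-0.083,"claw":0.7},{"tx":0.077,"ty":-0.334,"tz":-0.18,"ax":0.042,"ay":-0.058,"az":-0.083,"claw":0.7}]'
python3 - <<'E'
from h import *; from workcell import get_obs,camera,nets
o=get_obs();print(o["qpos"])
p=camera("wrist"); cv2.imwrite("pics/w7.png",p["color"]);np.savez("w7.npz",K=p["mtx"],E=p["extrinsics"])
print(proj(p["mtx"],p["extrinsics"],(.480,-.1785,.097)))
im=p["color"];b=im.max(2)<60
print([(round(r["score"],2),np.round(r["pixel"])) for r in nets.regions_of(p,"knob")])
move((.46,-.12,.22),(0,0,-1),(.138,.99,0),o)
move((.480,-.1785,.097),(0,0,-1),(.138,.99,0),o)
E
```

```text
time: 13.2
eef_pos: [0.4594, -0.1188, 0.2654]
ee_rot: [-0.224, -3.131, -0.004]
wrist_force: [0.6, 0.4, -0.6]
gripper_width: 0.0617
gripper_force: 0.0
[-3.06480448e-01 -9.22141513e-02  2.05950083e+00  1.84620312e-03
  1.17716135e+00 -1.73515464e+00]
[200.60752004 244.72996698]
[(0.8, array([240., 365.]))]
t [-0.007 -0.01   0.003] a [ 0.0003 -0.0004 -0.0007]
t [-0.244 -0.471  1.027] a [ 0.0003 -0.0004 -0.0007]
```

View pics/w7.png

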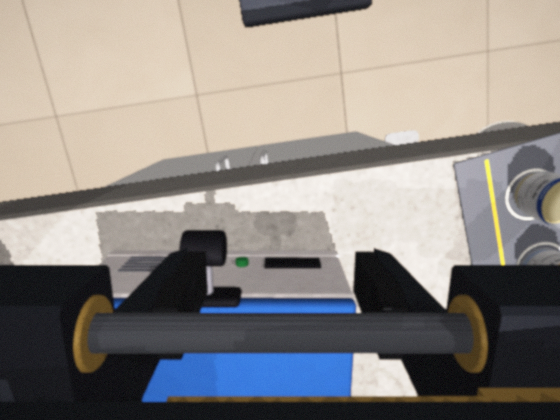

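The wrist view shows the black knob at (204,248), close to the predicted (201,245), with its axis along the tool's closing direction.

```bash
python3 - <<'E'
from h import *; from workcell import get_obs
o=get_obs(); d=np.load("w7.npz")
k=ray(d["K"],d["E"],(204,248),.097); print(k)
move((k[0],k[1],.17),(0,0,-1),(.138,.99,0),o)
move((k[0],k[1],.097),(0,0,-1),(.138,.99,0),o)
E
```

```text
[ 0.48276377 -0.17660944  0.097     ]
t [-0.255 -0.446  0.418] a [ 0.0005 -0.0006 -0.001 ]
t [-0.257 -0.447  1.027] a [ 0.0005 -0.0006 -0.001 ]
```

```bash
python3 -m inch '[{"tx":-0.13,"ty":-0.22,"tz":0.2,"ax":0,"ay":0,"az":0,"claw":0.7},{"tx":-0.255,"ty":-0.446,"tz":0.4,"ax":0,"ay":0,"az":0,"claw":0.7},{"tx":-0.255,"ty":-0.446,"tz":0.42,"ax":0,"ay":0,"az":0,"claw":0.7}]' >/dev/null
python3 -m inch '[{"tx":0,"ty":0,"tz":0.2,"ax":0,"ay":0,"az":0,"claw":0.7},{"tx":0,"ty":0,"tz":0.4,"ax":0,"ay":0,"az":0,"claw":0.7},{"tx":0,"ty":0,"tz":0.61,"ax":0,"ay":0,"az":0,"claw":0.7},{"tx":0,"ty":0,"tz":0.61,"ax":0,"ay":0,"az":0,"claw":0.7}]'
python3 -m inch '[{"tx":0,"ty":0,"tz":0,"ax":0,"ay":0,"az":0,"claw":0.5},{"tx":0,"ty":0,"tz":0,"ax":0,"ay":0,"az":0,"claw":0.4},{"tx":0,"ty":0,"tz":0,"ax":0,"ay":0,"az":0,"claw":0.3},{"tx":0,"ty":0,"tz":0,"ax":0,"ay":0,"az":0,"claw":0.2},{"tx":0,"ty":0,"tz":0,"ax":0,"ay":0,"az":0,"claw":0.2}]' 10
python3 -m inch '[{"tx":0,"ty":0,"tz":0,"ax":0,"ay":0,"az":0,"claw":0.2},{"tx":0,"ty":0,"tz":0,"ax":0,"ay":0,"az":0,"claw":0.2}]' 15
python3 - <<'E'
from h import *; from workcell import get_obs
o=get_obs(); R=Ro.from_rotvec(o["ee_rot"]).as_matrix();g=o["eef_pos"]+.045*R[:,2];np.savez("k0.npz",p=o["eef_pos"],R=R)
f=np.array([.990,-.138,0])
for th in (.1,.2,.3,.4,.5,.6,.7,.8,.85,.9,.95,1.0,1.05,1.08):
    print(th,np.round(R.T@(.236*(1-np.cos(th))*f+[0,0,.236*np.sin(th)])/.12,3))
print(R,g)
E
```

```text
time: 14.18
eef_pos: [0.4818, -0.1761, 0.1409]
ee_rot: [-0.226, -3.127, -0.006]
wrist_force: [0.5, 0.3, -0.0]
gripper_width: 0.0621
gripper_force: 0.0
time: 14.8
eef_pos: [0.484, -0.1767, 0.1435]
ee_rot: [0.226, 3.132, 0.004]
wrist_force: [2.3, 5.2, 2.3]
gripper_width: 0.0301
gripper_force: 10.0
time: 15.05
eef_pos: [0.484, -0.1767, 0.1434]
ee_rot: [0.226, 3.132, 0.004]
wrist_force: [1.2, 4.7, 3.2]
gripper_width: 0.0298
gripper_force: 15.0
0.1 [-0.01   0.001 -0.196]
0.2 [-0.039  0.001 -0.391]
0.3 [-0.088  0.002 -0.581]
0.4 [-0.156  0.003 -0.766]
0.5 [-0.241  0.004 -0.943]
0.6 [-0.344  0.005 -1.11 ]
0.7 [-0.463  0.006 -1.267]
0.8 [-0.597  0.007 -1.41 ]
0.85 [-0.67   0.008 -1.477]
0.9 [-0.745  0.008 -1.54 ]
0.95 [-0.824  0.009 -1.599]
1.0 [-0.905  0.009 -1.654]
1.05 [-0.989  0.01  -1.705]
1.08 [-1.041  0.01  -1.734]
[[-9.89631088e-01  1.43628069e-01  1.13442944e-03]
 [ 1.43630542e-01  9.89628144e-01  2.53042426e-03]
 [-7.59223352e-04  2.66712523e-03 -9.99996155e-01]] [ 0.48402925 -0.17656364  0.09844279]
```

```bash
python3 -m inch '[{"tx":-0.002,"ty":0,"tz":-0.098,"ax":0,"ay":0,"az":0,"claw":0.2},{"tx":-0.01,"ty":0,"tz":-0.196,"ax":0,"ay":0,"az":0,"claw":0.2},{"tx":-0.022,"ty":0,"tz":-0.294,"ax":0,"ay":0,"az":0,"claw":0.2},{"tx":-0.039,"ty":0.001,"tz":-0.391,"ax":0,"ay":0,"az":0,"claw":0.2},{"tx":-0.039,"ty":0.001,"tz":-0.391,"ax":0,"ay":0,"az":0,"claw":0.2}]' 20
python3 -m inch '[{"tx":-0.049,"ty":0.001,"tz":-0.19,"ax":0,"ay":0,"az":0,"claw":0.2},{"tx":-0.117,"ty":0.002,"tz":-0.375,"ax":0,"ay":0,"az":0,"claw":0.2},{"tx":-0.202,"ty":0.003,"tz":-0.552,"ax":0,"ay":0,"az":0,"claw":0.2},{"tx":-0.305,"ty":0.004,"tz":-0.719,"ax":0,"ay":0,"az":0,"claw":0.2},{"tx":-0.305,"ty":0.004,"tz":-0.719,"ax":0,"ay":0,"az":0,"claw":0.2}]'
python3 - <<'E'
from h import *; from workcell import get_obs
o=get_obs(); k=np.load("k0.npz"); d=o["eef_pos"]-k["p"]; f=np.array([.990,-.138,0])
print("arc pos",d@f,d[2],"angle est",np.arctan2(d[2]+.0014,.236-d@f),np.hypot(d[2]+.0014,.236-d@f))
E
```

```text
time: 15.68
eef_pos: [0.4876, -0.1772, 0.1902]
ee_rot: [-0.225, -3.132, -0.004]
wrist_force: [-0.2, 6.2, -1.5]
gripper_width: 0.0299
gripper_force: 20.0
time: 16.3
eef_pos: [0.5238, -0.1825, 0.278]
ee_rot: [-0.225, -3.131, -0.003]
wrist_force: [-5.8, 6.0, 2.7]
gripper_width: 0.0295
gripper_force: 20.0
arc pos 0.040236724308496785 0.13455532675454357 angle est 0.6070173270910909 0.23834242379904214
```

```bash
python3 -m inch '[{"tx":-0.045,"ty":0,"tz":-0.08,"ax":0,"ay":0,"az":0,"claw":0.2},{"tx":-0.104,"ty":0,"tz":-0.157,"ax":0,"ay":0,"az":0,"claw":0.2},{"tx":-0.17,"ty":0,"tz":-0.23,"ax":0,"ay":0,"az":0,"claw":0.2},{"tx":-0.238,"ty":0,"tz":-0.3,"ax":0,"ay":0,"az":0,"claw":0.2},{"tx":-0.238,"ty":0,"tz":-0.3,"ax":0,"ay":0,"az":0,"claw":0.2}]'
python3 - <<'E'
from h import *; from workcell import get_obs,camera
o=get_obs(); k=np.load("k0.npz"); d=o["eef_pos"]-k["p"]; f=np.array([.990,-.138,0])
print("angle est",np.arctan2(d[2]+.0014,.236-d@f),np.hypot(d[2]+.0014,.236-d@f))
im=np.zeros((600,800,3),np.uint8)
for n,(x,y,w,h),(X,Y,W,H) in [("scene",(210,130,160,120),(0,0,533,400)),("top",(280,170,100,110),(533,0,267,294))]:
    p=camera(n); np.savez(n+"8.npz",K=p["mtx"],E=p["extrinsics"],c=p["color"])
    im[Y:Y+H,X:X+W]=cv2.resize(p["color"][y:y+h,x:x+w],(W,H),interpolation=2)
cv2.imwrite("pics/c8.png",im)
E
```

```text
time: 16.92
eef_pos: [0.5536, -0.1868, 0.314]
ee_rot: [0.225, 3.133, 0.003]
wrist_force: [-2.8, 4.6, 1.8]
gripper_width: 0.0298
gripper_force: 20.0
angle est 0.8040994141157627 0.23878937699192845
```

View pics/c8.png

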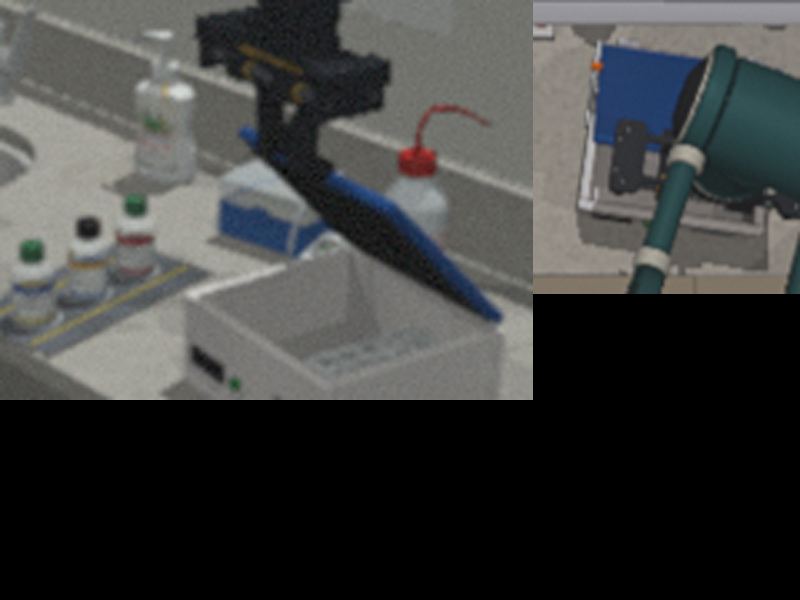

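Nothing has fallen and all three bottles stand. The cover is up at about 0.80 rad, its front-left corner near (284,170) in the scene view. I'll continue past the balance point slowly.

```bash
python3 -m inch '[{"tx":-0.036,"ty":0,"tz":-0.034,"ax":0,"ay":0,"az":0,"claw":0.2},{"tx":-0.073,"ty":0,"tz":-0.067,"ax":0,"ay":0,"az":0,"claw":0.2},{"tx":-0.11,"ty":0,"tz":-0.1,"ax":0,"ay":0,"az":0,"claw":0.2},{"tx":-0.148,"ty":0.001,"tz":-0.13,"ax":0,"ay":0,"az":0,"claw":0.2},{"tx":-0.187,"ty":0.001,"tz":-0.16,"ax":0,"ay":0,"az":0,"claw":0.2}]' | egrep "eef|wrist|width"
python3 -m inch '[{"tx":-0.04,"ty":0,"tz":-0.029,"ax":0,"ay":0,"az":0,"claw":0.2},{"tx":-0.08,"ty":0,"tz":-0.057,"ax":0,"ay":0,"az":0,"claw":0.2},{"tx":-0.121,"ty":0.001,"tz":-0.084,"ax":0,"ay":0,"az":0,"claw":0.2},{"tx":-0.163,"ty":0.001,"tz":-0.11,"ax":0,"ay":0,"az":0,"claw":0.2},{"tx":-0.163,"ty":0.001,"tz":-0.11,"ax":0,"ay":0,"az":0,"claw":0.2}]'
cat > ang.py <<'E'
from h import *; from workcell import get_obs,camera
o=get_obs(); k=np.load("k0.npz"); d=o["eef_pos"]-k["p"]; f=np.array([.990,-.138,0])
s,z=d@f,d[2]; print("angle est",np.arctan2(z+.0014,.236-s),"chord",2*np.arcsin(np.hypot(s,z)/.472),"dirsum",2*np.arctan2(s,z))
E
python3 ang.py
python3 - <<'E'
from h import *
d=np.load("scene8.npz"); f=np.array([.990,-.138,0]);l=np.array([.138,.99,0]);h=np.array([.7125,-.212,.097])
for th in (.7,.75,.8,.85,.9):
    u=-np.cos(th)*f+np.sin(th)*np.array([0,0,1]); n=np.sin(th)*f+np.cos(th)*np.array([0,0,1])
    print(th,[proj(d["K"],d["E"],h+.196*u+.11*l+t*n) for t in (-.006,.006)], proj(d["K"],d["E"],h-.11*l))
E
```

```text
eef_pos: [0.5752, -0.19, 0.3326]
wrist_force: [-2.6, 5.4, 3.0]
gripper_width: 0.0299
time: 18.27
eef_pos: [0.595, -0.1929, 0.3461]
ee_rot: [0.225, 3.132, 0.002]
wrist_force: [-3.2, 5.2, 5.5]
gripper_width: 0.0298
gripper_force: 20.0
angle est 1.0251339569696603 chord 1.0255975783835114 dirsum 1.0109640337089818
0.7 [array([275.26358778, 175.9314663 ]), array([277.40925579, 172.5777642 ])] [360.17373409 226.88596383]
0.75 [array([277.00523545, 173.18326648]), array([279.27061027, 169.92609311])] [360.17373409 226.88596383]
0.8 [array([278.84531935, 170.51298783]), array([281.22319709, 167.36241133])] [360.17373409 226.88596383]
0.85 [array([280.7779926 , 167.92889253]), array([283.26076705, 164.89455606])] [360.17373409 226.88596383]
0.9 [array([282.7970761 , 165.43889986]), array([285.37677809, 162.52997663])] [360.17373409 226.88596383]
```

```bash
python3 -m inch '[{"tx":-0.028,"ty":0,"tz":-0.022,"ax":0,"ay":0,"az":0,"claw":0.2},{"tx":-0.056,"ty":0,"tz":-0.044,"ax":0,"ay":0,"az":0,"claw":0.2},{"tx":-0.085,"ty":0,"tz":-0.065,"ax":0,"ay":0,"az":0,"claw":0.2},{"tx":-0.085,"ty":0,"tz":-0.065,"ax":0,"ay":0,"az":0,"claw":0.2},{"tx":-0.085,"ty":0,"tz":-0.065,"ax":0,"ay":0,"az":0,"claw":0.2}]'; python3 ang.py
python3 - <<'E'
from h import *; from workcell import camera
im=np.zeros((400,800,3),np.uint8)
for n,(x,y,w,h),(X,Y,W,H) in [("scene",(240,110,160,120),(0,0,533,400)),("top",(280,170,100,110),(533,0,267,294))]:
    p=camera(n); np.savez(n+"9.npz",K=p["mtx"],E=p["extrinsics"],c=p["color"])
    im[Y:Y+H,X:X+W]=cv2.resize(p["color"][y:y+h,x:x+w],(W,H),interpolation=2)
cv2.imwrite("pics/c9.png",im)
E
```

```text
time: 18.9
eef_pos: [0.6045, -0.1943, 0.3516]
ee_rot: [-0.225, -3.133, -0.002]
wrist_force: [1.1, 2.3, -2.4]
gripper_width: 0.0301
gripper_force: 20.0
angle est 1.0714626452331892 chord 1.0722715274331687 dirsum 1.0583479536668747
```

View pics/c9.png

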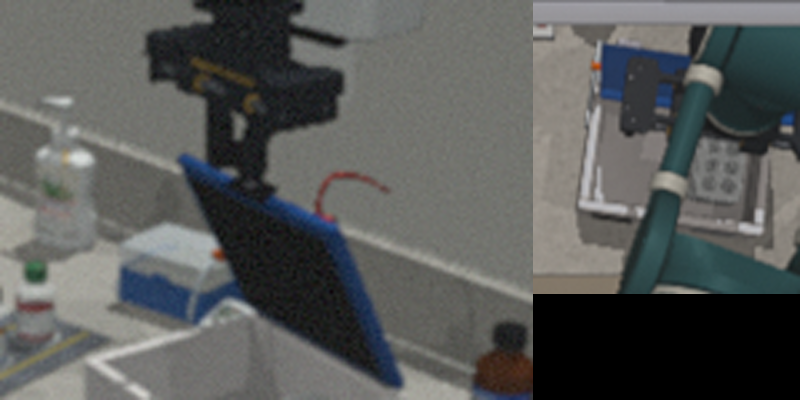

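```bash
python3 - <<'E'
from h import *
d=np.load("scene9.npz"); f=np.array([.990,-.138,0]);l=np.array([.138,.99,0]);h=np.array([.7125,-.212,.097])
P=lambda X:proj(d["K"],d["E"],X).round(1)
for th in (1.0,1.04,1.08,1.12):
    u=-np.cos(th)*f+np.sin(th)*np.array([0,0,1]); n=np.sin(th)*f+np.cos(th)*np.array([0,0,1])
    print(th,"L",[P(h+.196*u+.11*l+t*n) for t in (-.006,.006)],"R",[P(h+.196*u-.11*l+t*n) for t in (-.006,.006)],"pin",P(h+.07*u+.13*l),"hr",P(h-.11*l))
E
# start easing back: 1.07 -> 0.95
python3 -m inch '[{"tx":0.03,"ty":0,"tz":0.02,"ax":0,"ay":0,"az":0,"claw":0.2},{"tx":0.06,"ty":0,"tz":0.039,"ax":0,"ay":0,"az":0,"claw":0.2},{"tx":0.1,"ty":0,"tz":0.065,"ax":0,"ay":0,"az":0,"claw":0.2},{"tx":0.14,"ty":0,"tz":0.091,"ax":0,"ay":0,"az":0,"claw":0.2},{"tx":0.14,"ty":0,"tz":0.091,"ax":0,"ay":0,"az":0,"claw":0.2}]'; python3 ang.py
```

```text
1.0 L [array([287.1, 160.8]), array([289.8, 158.1])] R [array([334.6, 183.7]), array([337.6, 180.7])] pin [301.3 185.2] hr [360.2 226.9]
1.04 L [array([288.9, 159. ]), array([291.7, 156.5])] R [array([336.6, 181.7]), array([339.6, 178.8])] pin [301.9 184.6] hr [360.2 226.9]
1.08 L [array([290.7, 157.4]), array([293.5, 155. ])] R [array([338.5, 179.8]), array([341.6, 177.1])] pin [302.5 184.1] hr [360.2 226.9]
1.12 L [array([292.5, 155.8]), array([295.4, 153.5])] R [array([340.5, 178. ]), array([343.7, 175.4])] pin [303.1 183.6] hr [360.2 226.9]
time: 19.62
eef_pos: [0.587, -0.1917, 0.3409]
ee_rot: [-0.225, -3.132, -0.002]
wrist_force: [2.7, 3.4, -1.3]
gripper_width: 0.0298
gripper_force: 20.0
angle est 0.9851377035649942 chord 0.9852969966799843 dirsum 0.9700301621357784
```

```bash
python3 -m inch '[{"tx":0.055,"ty":0,"tz":0.039,"ax":0,"ay":0,"az":0,"claw":0.2},{"tx":0.11,"ty":0,"tz":0.081,"ax":0,"ay":0,"az":0,"claw":0.2},{"tx":0.17,"ty":0,"tz":0.129,"ax":0,"ay":0,"az":0,"claw":0.2},{"tx":0.235,"ty":0,"tz":0.188,"ax":0,"ay":0,"az":0,"claw":0.2},{"tx":0.235,"ty":0,"tz":0.188,"ax":0,"ay":0,"az":0,"claw":0.2}]'; python3 -m inch '[{"tx":0,"ty":0,"tz":0,"ax":0,"ay":0,"az":0,"claw":0.2},{"tx":0,"ty":0,"tz":0,"ax":0,"ay":0,"az":0,"claw":0.2}]'; python3 ang.py
python3 - <<'E'
from h import *; from workcell import camera
im=np.zeros((400,800,3),np.uint8)
for n,(x,y,w,h),(X,Y,W,H) in [("scene",(210,120,160,120),(0,0,533,400)),("top",(200,170,100,150),(533,0,267,400))]:
    p=camera(n); np.savez(n+"10.npz",K=p["mtx"],E=p["extrinsics"],c=p["color"])
    im[Y:Y+H,X:X+W]=cv2.resize(p["color"][y:y+h,x:x+w],(W,H),interpolation=2)
cv2.imwrite("pics/c10.png",im)
d=np.load("scene10.npz"); f=np.array([.990,-.138,0]);l=np.array([.138,.99,0]);h=np.array([.7125,-.212,.097])
P=lambda X:proj(d["K"],d["E"],X).round(1)
for th in (.78,.825,.87):
    u=-np.cos(th)*f+np.sin(th)*np.array([0,0,1]); n=np.sin(th)*f+np.cos(th)*np.array([0,0,1])
    print(th,"L",[P(h+.196*u+.11*l+t*n) for t in (-.006,.006)],"R",[P(h+.196*u-.11*l+t*n) for t in (-.006,.006)])
E
```

```text
time: 20.25
eef_pos: [0.5582, -0.1875, 0.3177]
ee_rot: [-0.225, -3.13, -0.003]
wrist_force: [-1.7, 4.2, 1.7]
gripper_width: 0.0296
gripper_force: 20.0
time: 20.5
eef_pos: [0.5594, -0.1877, 0.3189]
ee_rot: [-0.225, -3.132, -0.003]
wrist_force: [-2.6, 4.3, 2.8]
gripper_width: 0.0297
gripper_force: 20.0
angle est 0.8359171628961235 chord 0.8343979579077012 dirsum 0.8195993686610346
0.78 L [array([278.1, 171.6]), array([280.4, 168.4])] R [array([324.8, 195.8]), array([327.4, 192.2])]
0.825 L [array([279.8, 169.2]), array([282.2, 166.1])] R [array([326.7, 193.2]), array([329.3, 189.7])]
0.87 L [array([281.6, 166.9]), array([284.1, 163.9])] R [array([328.6, 190.6]), array([331.4, 187.2])]
```

View pics/c10.png

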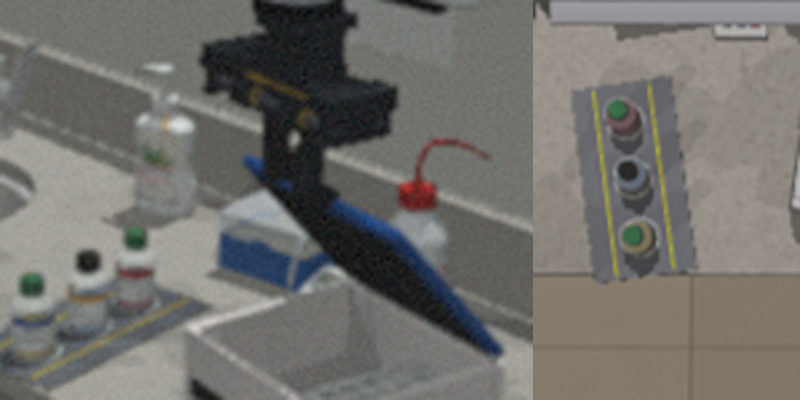

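The final picture shows all three bottles standing on their rings. The cover is held at about 0.83 rad, roughly 10° below balance, with its front-left corner at (284,167). I'll hand in.

```bash
python3 -c "
from workcell import ticket
print(ticket.sign_off())"
```

```text
the job is handed in; nothing more can be done
None
```

The job is handed in: the black-capped bottle stands on the middle ring with both neighbours still upright, and the cover went to about 1.07 rad (just past balance) and is now held at about 0.83 rad, roughly 10° below it.

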